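# Reset the tripped tester and hold its jog knob in

## Robot

A 6-joint arm with a two-finger parallel gripper is mounted at the origin on the work surface. World frame = base frame: x ahead of the robot, y to its left, z up, the work surface at z = 0. Lengths are in m, angles in degrees, forces in N, time in s.
With the tool pointing down it reaches from about 0.375 to 0.9 m from the base axis. Payload 3.1 kg.
Tool frame: the origin (TCP) lies on the centre line of the jaws, within the pads' length; the fingertips stand 19 mm ahead of it and the grasp point (between the pads) is the TCP; z points along the fingers, y is the direction in which the jaws open and shut (so a half turn about z gives the same grasp; the last joint's range is limited). The gripper opens to 87 mm and grips with 3 to 60 N. Pads are 19 mm wide; open, the fingers measure 117 mm over their backs; the gripper's body (75 mm by 190 mm) begins 51 mm behind the grasp point.
Start: joints at [-78.467, 30.224, 82.088, -0, 67.689, -10.227], TCP at [0.232, -0.58, 0.242] pointing down, gripper open.
Joint ranges: [-176.69, 176.69], [-43.24, 126.21], [12.49, 139.97], [-82, 262], [0, 151.66], [-163.58, 163.58]. Speed limits (degrees/s): [159.86, 159.86, 180, 180, 180, 180].

## Interface

Orientations are given as a 3x3 rotation matrix whose columns are the frame's x, y, z axes.
In Python, from rig import bot gives the robot as it stands.
- The arm moves only by the tool carry_out, never from a script. Its argument "targets" is a list of rows, each a list of 6 numbers: the shift along the tool's x, y, z each as a share of 200 mm, from -1 to 1, then the turn, a rotation vector about the tool's x, y, z each as a share of pi/2 rad, from -1 to 1. In form: [[dx, dy, dz, ax, ay, az], ...]. A call has 1 to 20 rows; each row is the pose to reach, as a shift and turn from the pose measured when the call began, along the tool's axes at that moment; what a row does not reach only later rows make up. A row lasts 1/8 s, in which the tool goes at most 62.5 mm and 10.7 degrees, less where a joint would pass 70% of its speed; a pose out of reach is approached as far as the arm can. A call with a number of a shift or a turn outside -1 to 1 is refused whole. A call with a gripper value outside its range is refused whole. "jaw" is the gripper's target within -1 to 1 (fully open at 1, half-way at 0, shut at -1), set as the call begins (left out, the last holds). The fingers move at their own pace and stop on an object; the grip force is fixed at half the most. Time passes only in rows, so rows that repeat a pose let the fingers close. It gives the time, the measured TCP pose, the force and the opening at its end, in the units of the state.
- bot.read_state(): the state, without advancing time (a new reading comes with each control period).
- bot.capture(name): name is "scene" or "side" or "wrist"; returns the picture (400x640x3 uint8, blue, green, red); there is no depth.
- bot.camera_info(name): a dict with "camera_matrix" (3x3 intrinsics, pixels), "view" (4x4, takes a point from world to camera coordinates); the wrist camera has in their place "mount" (4x4, takes a point from camera to tool coordinates, whose origin is the TCP and whose axes are the flange's). Camera axes: x right, y down, z forward; pixel columns grow to the right and rows downward; lengths in m; the calibration is good to about 2 mm. A picture is of the moment at which its call begins: read the wrist's pose just before it. camera_info takes no time and is no camera call.
- bot.hand_in(): hands the job in, once; it reports no verdict.
The state is a dict: "time_s": time; "joint_positions": joint angles; "qvel": joint speeds; "tau": joint torques, N m; "position": TCP position; "tcp_rot": TCP orientation; "force": force on the tool from outside, world axes, zero at the start; "moment": the same for the moment, N m; "opening": opening from 0.0 (shut) to 1.0 (fully open).
Only numpy, scipy, OpenCV 4.12 (cv2) and the standard library are available. Lean on these libraries where they do the work, as an engineer would, in place of code of your own. Each camera call takes 0.05 s, during which the arm holds its last target.

## Task

The compression tester has tripped: take the reset pin from its drilled block, press the small recessed reset button on the console fully in with the tip of the pin (never with the fingers), and stand the pin back in its block. Then pick up the black jog knob with the pointer bar, turn it so that the flat of its bore matches the flat of the console's D-shaped spindle, push it fully home on the spindle and press it on down against the spindle's spring, as far as it goes. It is a hold-to-run control: finish while your gripper still presses the knob in (do not let go), and leave the other things on the bench where they are.

Things in the scene. Friction and masses are not known exactly. Their poses are not given: they have to be found in the camera images.
- console: Fixed operating console, a dark box with a level grey top panel, 150 (its x) by 200 mm (its y), top face 70 mm above the bench; place and yaw vary. Origin: centre of its underside; at yaw 0 its front faces the robot. On top: spindle at console (-18, -48) mm, reset hole at (-18, +55) mm, flat display behind the spindle, a mushroom stop button 30 mm high at (45, 68) mm, not needed.
- reset_button_top (a point): Centre of the top face of the reset button: grey plastic plunger 11.6 mm in diameter, recessed 6 mm below the panel face in a round hole of 15 mm diameter with a thin steel rim, 25 mm across and 1 mm high. It is pressed straight down.
- reset_button (a joint): Reset button travel: 0 out, 0.004 m fully pressed. It springs back; about 1 N starts it and 4 N press it fully.
- pin_grip (a point): The reset pin at the place to grip it, half-way up its handle: 32 mm below the top end, 36 mm above the underside of the flange, 74 mm above the tip. z points up along the pin. A bare metal stylus, 106 mm long, about 45 g, standing upright tip down in its block: handle 13 mm in diameter, 64 mm long; below it a guard flange, then a thin shank.
- pin_flange (a point): Point on the pin's axis at the underside of its guard flange, which is 20 mm in diameter and 4 mm thick. Below it the shank, 5 mm in diameter and 38 mm long, ends in a flat tip.
- pin_hole (a point): Centre of the mouth of the hole in the top of a fixed aluminium block, 50 (its x) by 90 mm (its y), 45 mm high; place and yaw vary. Round hole 10 mm in diameter, chamfered 2 mm, 42 mm deep. When the pin is home its flange rests on the block's top. Two short gauge pins stand 12 mm proud of the block, 34 mm from the hole along the block's y.
- reset_pin: The reset pin as a body; origin at its tip.
- knob_center (a point): The jog knob at its centre, 21 mm above its underside. Black plastic, about 60 g, standing on the bench bore down, 42 mm high: a round skirt 52 mm in diameter and 18 mm high, on it an upright grip bar 24 mm high and 16 mm wide between parallel faces, through the axis. x points along the bar to the pointer tip, z up. Grip the bar across its parallel faces.
- knob_seat (a point): Centre of the knob's underside, at the mouth of its D-shaped bore: 15.4 mm in diameter, 18 mm deep, mouth widened by 1 mm a side over its first 3 mm, with its flat (not widened) on the pointer side, 2.7 mm from the axis.
- knob_pointer (a point): Pointer tip of the knob, 25 mm from its axis and 30 mm above its underside. The bar's parallel faces run from 21 mm behind the axis to 14 mm before it, then taper to this tip; a white line on top marks the pointer end.
- jog_knob: The jog knob as a body; origin at the centre of its underside, x towards the pointer.
- spindle_seat (a point): Centre of the top of the spindle's round steel collar (24 mm in diameter), 8 mm above the panel when not pressed. From it a steel D-shaft rises 15 mm: 14 mm in diameter, one flat 2 mm from the axis, top 3 mm tapered by 1 mm a side. x points squarely out of the flat (dark groove on the collar there), z up. The knob goes on with its pointer along this x until its underside rests on the collar.
- jog_press (a joint): How far the spindle is pressed down: 0 at rest, 0.005 m at its stop. About 2 N starts it and 7 N press it to its stop; it springs back up. The knob, when home, still clears the panel by 3 mm at the stop.
- jog_turn (a joint): Angle of the spindle's flat about the vertical relative to the console's x axis, rad, counter-clockwise from above; the spindle stays where it is left (held by a stiff brake, about 0.4 N m to turn).
- pellet_dish: Bystander: shallow aluminium dish, 114 mm across, 29 mm high, with black rubber pellets in it. Not needed; origin at the centre of its underside.
- test_jig: Bystander: round steel jig, 90 mm disc with three bolts, about 28 mm high. Not needed; origin at the centre of its underside.
- gauge_rod: Bystander: plain steel rod lying down, 20 mm thick, 75 mm long. Not needed; origin at the centre of its underside.
- caliper: Bystander: digital caliper lying flat, 236 mm long. Not needed; origin at the centre of its underside.
- beaker: Bystander: empty glass beaker, 68 mm across, 88 mm high. Not needed; origin at the centre of its underside.
- thumb_nut: Bystander: round knurled steel thumb nut, 40 mm across, 24 mm high, without pointer bar: not the jog knob. Not needed; origin at the centre of its underside.

How it is judged:
By the outcome, as a careful person would: the job done as asked, in the order asked, and still so for the second after the job is handed in, while the arm keeps its last pose, push and grip.
It also fails if it takes over 58 s, if anything falls off the work surface, if the arm or the gripper's body presses on something with over 40 N, if the wrist force passes 120 N, or if a joint passes its speed limit or range.

## Working session

There is one attempt and no reset: what is moved stays moved. The work goes in short steps, Python scripts to look and compute and a tool call to move; the robot and the scene stay as the last step left them, time stands still between calls to the robot, and variables do not carry over. Pictures are saved under pics/ and viewed, and the job is handed in when it is done.

Besides the shell and the picture viewer there is one more tool, called after "Call:" as a command line: name --pt "numbers of a row" for each row, then --argument value for the rest. carry_out: Moves the arm, as the interface text tells. Shift numbers are shares of 200 mm and turn numbers shares of pi/2 rad, none past 1 either way. Its arguments: {"type":"object","properties":{"targets":{"type":"array"},"jaw":{"type":"number"}},"required":["targets"]}

```bash
ls; mkdir -p pics
python3 - <<'E'
from rig import bot
import cv2,json
print(bot.read_state())
for n in ("scene","side","wrist"):
    cv2.imwrite(f"pics/{n}0.png",bot.capture(n)); print(n,bot.camera_info(n))
E
```

```text
pics
{'time_s': 0.0, 'joint_positions': array([-7.84672891e+01,  3.02798158e+01,  8.21553569e+01, -2.97891988e-05,
        6.76884772e+01, -1.02279131e+01]), 'qvel': array([ 0.01581344, -0.01501339, -0.05918106,  0.03916352, -0.01471528,
       -0.01256919]), 'tau': array([-6.71877478e-04, -4.40047967e+01, -1.76591527e+01,  6.34224457e-02,
        5.82743576e-02, -1.53711771e-04]), 'position': array([ 0.23158888, -0.57977761,  0.24056819]), 'tcp_rot': array([[ 9.28740836e-01,  3.70729380e-01, -4.31933656e-04],
       [ 3.70729434e-01, -9.28738508e-01,  2.11442918e-03],
       [ 3.82727601e-04, -2.12388725e-03, -9.99997671e-01]]), 'force': array([-0.09713473, -0.29602751,  0.33284964]), 'moment': array([ 0.0232286 , -0.05240548,  0.05115459]), 'opening': 0.9967674325290169}
scene {'camera_matrix': array([[380.52522072,   0.        , 320.74370859],
       [  0.        , 380.52522072, 201.91368249],
       [  0.        ,   0.        ,   1.        ]]), 'view': array([[-0.66439502,  0.74721328, -0.0158611 ,  0.38135878],
       [ 0.58696546,  0.50853607, -0.62997032, -0.29074539],
       
[... 474 characters left out ...]
      [ 4.49581331e-01, -7.27237952e-01, -5.18653630e-01,
         7.31859944e-01],
       [ 0.00000000e+00,  0.00000000e+00,  0.00000000e+00,
         1.00000000e+00]])}
wrist {'camera_matrix': array([[315.8596341 ,   0.        , 319.54204672],
       [  0.        , 315.8596341 , 206.71372341],
       [  0.        ,   0.        ,   1.        ]]), 'mount': array([[ 1.56436461e-04, -9.69709671e-01, -2.44260372e-01,
         6.68141017e-02],
       [ 9.99999092e-01, -1.75321572e-04,  1.33647279e-03,
        -9.69962175e-05],
       [-1.33881471e-03, -2.44260360e-01,  9.69708763e-01,
        -1.43724648e-01],
       [ 0.00000000e+00,  0.00000000e+00,  0.00000000e+00,
         1.00000000e+00]])}
```

View pics/scene0.png

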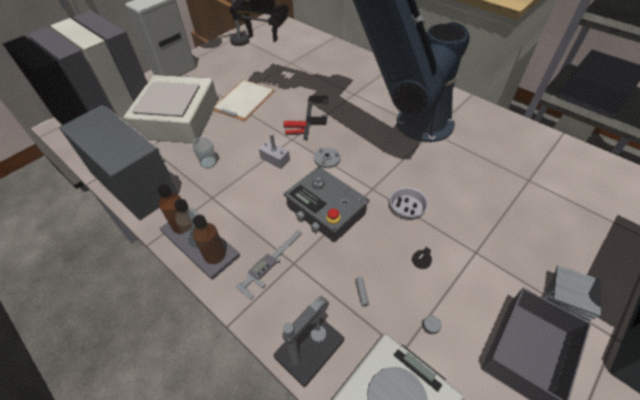

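View pics/side0.png

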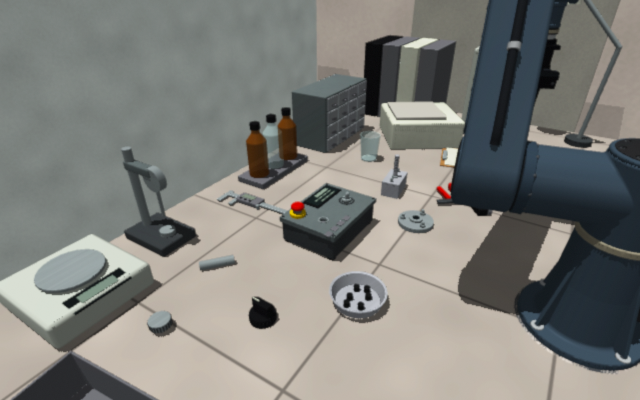

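View pics/wrist0.png

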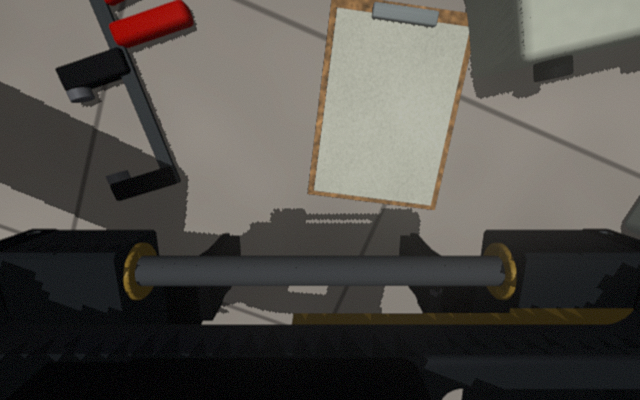

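The scene view has the console around (327,203), pin and block around (273,152), and the knob around (422,257). The side view has them at (330,218), (395,180) and (262,310). The wrist view shows only the clipboard and the fingers. I'll zoom in next.

```bash
cat > h.py <<'E'
import numpy as np,cv2
from rig import bot
def cam(n,st=None):
    i=bot.camera_info(n);K=i["camera_matrix"]
    if n=="wrist":
        T=np.eye(4);T[:3,:3]=st["tcp_rot"];T[:3,3]=st["position"]
        return K,T@i["mount"]
    return K,np.linalg.inv(i["view"])
def ray(c,uv):
    K,T=c;d=T[:3,:3]@np.linalg.solve(K,[uv[0],uv[1],1.]);return T[:3,3],d
def plane(c,uv,z):
    o,d=ray(c,uv);return o+d*(z-o[2])/d[2]
def tri(*obs):
    A=np.zeros((3,3));b=np.zeros(3)
    for c,uv in obs:
        o,d=ray(c,uv);d=d/np.linalg.norm(d);P=np.eye(3)-np.outer(d,d);A+=P;b+=P@o
    x=np.linalg.solve(A,b)
    return x,[round(1000*np.linalg.norm(np.cross(x-ray(c,u)[0],ray(c,u)[1]/np.linalg.norm(ray(c,u)[1]))),1) for c,u in obs]
def proj(c,p):
    K,T=c;q=K@(T[:3,:3].T@(np.asarray(p)-T[:3,3]));return q[:2]/q[2]
E
python3 - <<'E'
import cv2,numpy as np
def crop(n,x,y,w,h,s,o):
    im=cv2.imread(f"pics/{n}0.png")[y:y+h,x:x+w];cv2.imwrite(f"pics/{o}.png",cv2.resize(im,None,fx=s,fy=s,interpolation=cv2.INTER_CUBIC))
crop("side",270,150,150,110,5,"s_con"); crop("scene",250,125,130,120,5,"c_con")
a=cv2.imread("pics/side0.png")[280:340,230:300];b=cv2.imread("pics/scene0.png")[235:280,395:455]
a=cv2.resize(a,(350,300),interpolation=cv2.INTER_CUBIC);b=cv2.resize(b,(400,300),interpolation=cv2.INTER_CUBIC)
cv2.imwrite("pics/knob.png",np.hstack([a,b]))
E
```

```text
(no output)
```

View pics/s_con.png

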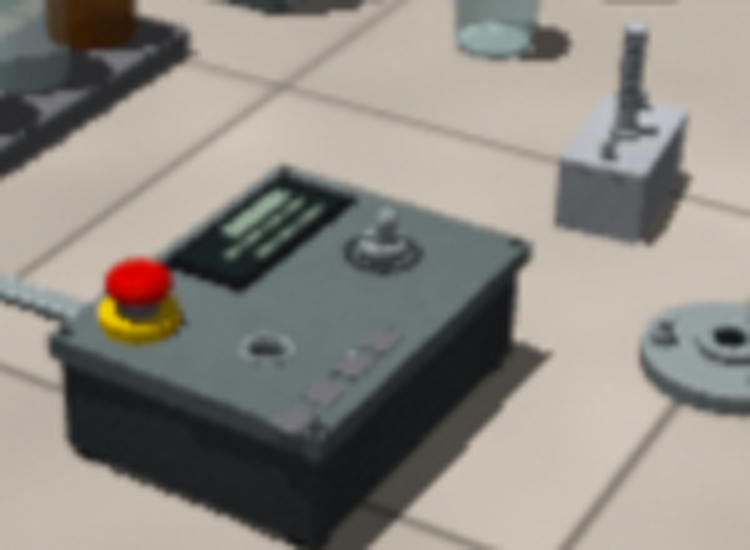

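View pics/c_con.png

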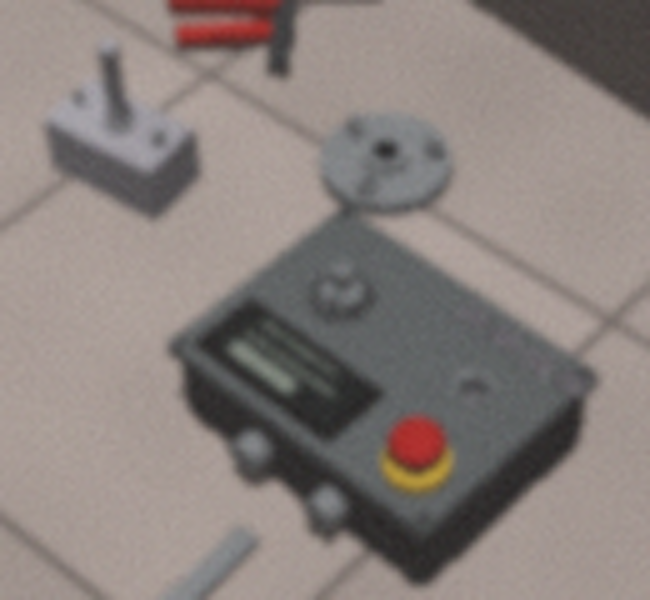

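View pics/knob.png

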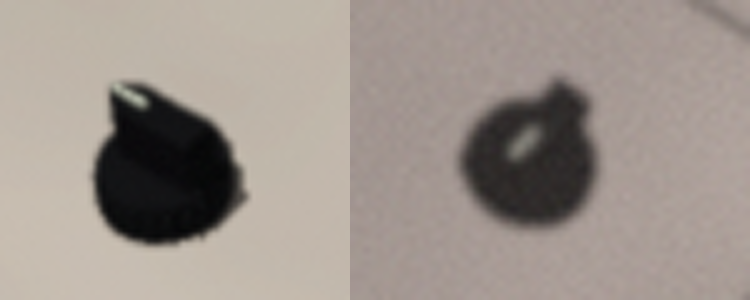

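Run:
```python
from h import *
np.set_printoptions(precision=4,suppress=True)
S=cam("side");C=cam("scene")
f=lambda o,s,x,y:(o[0]+(x+.5)/s-.5,o[1]+(y+.5)/s-.5)
so=lambda x,y:f((270,150),5,x,y); co=lambda x,y:f((250,125),5,x,y)
for n,a,b,z in [("pintop",(636,28),(109,45),.113),("pinbase",(628,135),(121,126),.047),
 ("cA",(285,170),(350,210),.07),("cB",(530,248),(592,382),.07),("cB'",(530,248),(178,345),.07),("cC",(315,450),(592,382),.07),("cA-cA",(530,248),(350,210),.07),("cback",(285,170),(178,345),.07),("cleft",(60,340),(425,540),.07),
 ("spindtop",(387,215),(343,267),.093),("collar",(383,247),(341,288),.074),("reset",(267,347),(474,384),.07),
 ("jig",(738,340),(387,155),.02)]:
    print(n,tri((S,so(*a)),(C,co(*b))),plane(S,so(*a),z),plane(C,co(*b),z))
k1=lambda x,y:f((230,280),5,x,y);k2=lambda x,y:f((395,235),6.667,x-350,y)
for n,a,b in [("wl_in",(147,105),(515,155)),("wl_tip",(115,88),(538,128)),("skirt",(163,190),(530,160))]:
    print(n,tri((S,k1(*a)),(C,k2(*b))),plane(S,k1(*a),.042),plane(C,k2(*b),.042))
```

```text
pintop (array([ 0.4909, -0.2812,  0.1136]), [np.float64(0.2), np.float64(0.2)]) [ 0.4914 -0.2829  0.113 ] [ 0.4907 -0.2815  0.113 ]
pinbase (array([ 0.4902, -0.2824,  0.0445]), [np.float64(1.7), np.float64(1.7)]) [ 0.4887 -0.281   0.047 ] [ 0.4934 -0.2783  0.047 ]
cA (array([ 0.5444, -0.0194,  0.1486]), [np.float64(23.0), np.float64(23.0)]) [ 0.6129 -0.1039  0.07  ] [ 0.4688 -0.0968  0.07  ]
cB (array([0.4474, 0.0594, 0.1072]), [np.float64(63.4), np.float64(63.4)]) [ 0.4664 -0.0987  0.07  ] [0.4806 0.0987 0.07  ]
cB' (array([ 0.5341, -0.202 , -0.0307]), [np.float64(33.4), np.float64(33.4)]) [ 0.4664 -0.0987  0.07  ] [ 0.6157 -0.0998  0.07  ]
cC (array([0.4759, 0.0957, 0.0637]), [np.float64(0.3), np.float64(0.3)]) [0.4716 0.1026 0.07  ] [0.4806 0.0987 0.07  ]
cA-cA (array([ 0.4671, -0.0986,  0.0689]), [np.float64(1.1), np.float64(1.1)]) [ 0.4664 -0.0987  0.07  ] [ 0.4688 -0.0968  0.07  ]
cback (array([ 0.6136, -0.1027,  0.0688]), [np.float64(1.9), np.float64(1.9)]) [ 0.6129 -0.1039  0.07  ] [ 0.6157 -0.0998  0.07  ]
cleft (array([0.6202, 0.0907, 0.0643]), [np.float64(4.2), np.float64(
[... 236 characters left out ...]
loat64(0.7), np.float64(0.7)]) [ 0.526  -0.0549  0.074 ] [ 0.5232 -0.0553  0.074 ]
reset (array([0.528 , 0.0506, 0.0735]), [np.float64(0.1), np.float64(0.1)]) [0.5308 0.0462 0.07  ] [0.5257 0.0488 0.07  ]
jig (array([ 0.3723, -0.1514,  0.0157]), [np.float64(2.8), np.float64(2.8)]) [ 0.3702 -0.1495  0.02  ] [ 0.3784 -0.1454  0.02  ]
wl_in (array([0.5177, 0.2989, 0.0316]), [np.float64(3.7), np.float64(3.7)]) [0.51   0.3023 0.042 ] [0.5264 0.3043 0.042 ]
wl_tip (array([0.5177, 0.3078, 0.0526]), [np.float64(1.5), np.float64(1.5)]) [0.5256 0.3019 0.042 ] [0.5099 0.3044 0.042 ]
skirt (array([0.5025, 0.3049, 0.0058]), [np.float64(1.5), np.float64(1.5)]) [0.4789 0.3308 0.042 ] [0.5245 0.3099 0.042 ]
```

```bash
cat >> h.py <<'E'
from scipy.spatial.transform import Rotation as Ro
np.set_printoptions(precision=4,suppress=True)
def Rdown(yaw):  # deg, world yaw of tool x
    c,s=np.cos(np.radians(yaw)),np.sin(np.radians(yaw));return np.array([[c,s,0],[s,-c,0],[0,0,-1.]])
def rows(p,yaw,st=None):
    st=st or bot.read_state();R=st["tcp_rot"]
    d=R.T@(np.asarray(p)-st["position"])/.2
    w=Ro.from_matrix(R.T@Rdown(yaw)).as_rotvec()/(np.pi/2)
    print("t",st["time_s"],"pos",st["position"],"row",np.round(np.r_[d,w],4).tolist(),"F",st["force"],"op",round(st["opening"],3))
E
python3 - <<'E'
from h import *
rows((.51,-.281,.25),0)
E
```

```text
t 0.15 pos [ 0.2316 -0.5799  0.2408] row [1.8468, -0.8721, -0.044, -0.0011, 0.0, 0.2418] F [0.1046 0.4034 0.1004] op 0.996
```

Call:
carry_out --pt "0.3 -0.14 0 0 0 0.05" --pt "0.6 -0.28 0 0 0 0.1" --pt "0.9 -0.42 0 0 0 0.15" --pt "1 -0.47 -0.02 0 0 0.24" --jaw 1

```text
time_s: 0.65
position: [0.3839, -0.4153, 0.2444]
tcp_rot: [[1.0, 0.001, -0.001], [0.001, -1.0, 0.004], [-0.001, -0.004, -1.0]]
force: [-0.5, -0.5, -0.4]
opening: 0.995
```

Run:
```python
from h import *
rows((.51,-.281,.25),0)
```

```text
t 0.65 pos [ 0.3839 -0.4153  0.2444] row [0.6312, -0.6713, -0.0259, -0.0025, 0.0008, 0.0006] F [-0.5458 -0.5154 -0.3684] op 0.995
```

Call:
carry_out --pt "0.22 -0.22 0 0 0 0" --pt "0.44 -0.45 -0.02 0 0 0" --pt "0.63 -0.67 -0.025 0 0 0" --pt "0.63 -0.67 -0.025 0 0 0" --pt "0.63 -0.67 -0.025 0 0 0"

```text
time_s: 1.27
position: [0.5095, -0.2812, 0.2496]
tcp_rot: [[1.0, 0.002, -0.002], [0.002, -1.0, 0.004], [-0.002, -0.004, -1.0]]
force: [-1.0, -0.2, 0.4]
opening: 0.998
```

Run:
```python
from h import *
import pickle
s=bot.read_state();im=bot.capture("wrist");cv2.imwrite("pics/w1.png",im);pickle.dump(s,open("w1.pkl","wb"))
rows((.51,-.281,.25),0,s)
```

```text
t 1.275 pos [ 0.5095 -0.2812  0.2496] row [0.0026, -0.001, -0.0022, -0.0024, 0.0013, 0.0012] F [-0.9656 -0.2352  0.3826] op 0.998
```

View pics/w1.png

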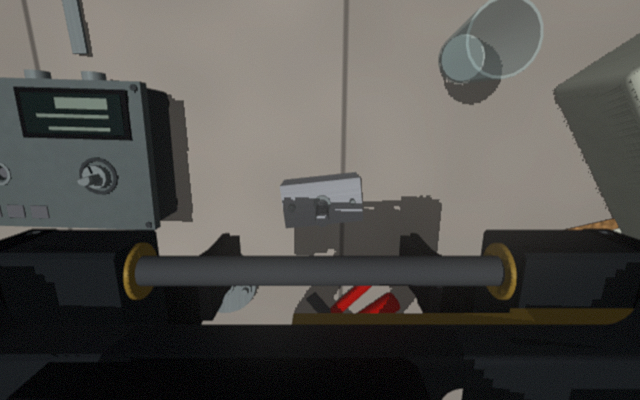

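The wrist view shows the block at about (322,200) with the pin near (322,207), and the spindle at (97,177). A gripper bar hides everything below row 230.

Run:
```python
import cv2,numpy as np
im=cv2.imread("pics/w1.png")
a=cv2.resize(im[165:240,265:385],None,fx=5,fy=5,interpolation=cv2.INTER_CUBIC);b=cv2.resize(im[150:205,60:180],None,fx=5,fy=5,interpolation=cv2.INTER_CUBIC)
b=np.clip(b*1.3,0,255).astype(np.uint8)
cv2.imwrite("pics/w1z.png",np.vstack([a,b])[:600])
```

```text
(no output)
```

View pics/w1z.png

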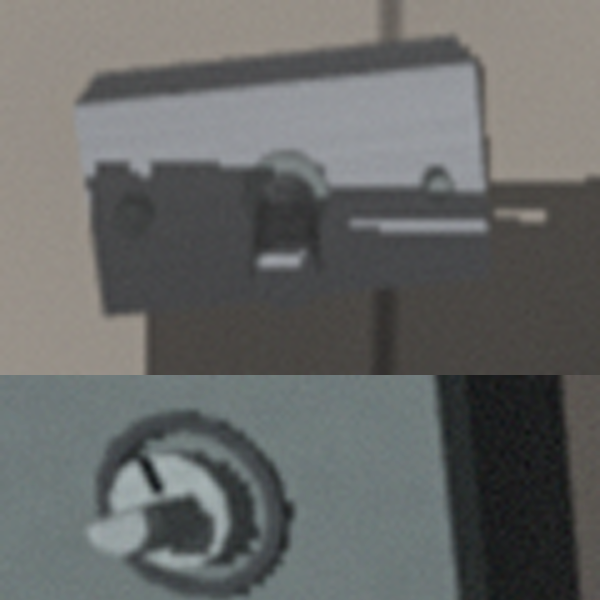

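Run:
```python
from h import *
import pickle
s=pickle.load(open("w1.pkl","rb"));W=cam("wrist",s)
a=lambda x,y:(265+(x+.5)/5-.5,165+(y+.5)/5-.5);b=lambda x,y:(60+(x+.5)/5-.5,150+(y-375+.5)/5-.5)
print("pintop",plane(W,a(281,262),.113));print("flange",plane(W,a(287,195),.049))
g1=plane(W,a(437,182),.057);g2=plane(W,a(135,212),.057);print(g1,g2,(g1+g2)/2,np.linalg.norm(g1-g2),np.degrees(np.arctan2(*(g2-g1)[[0,1]])))
for c in [(78,105),(478,62),(488,275),(105,313)]: print(plane(W,a(*c),.045))
print("spin top",plane(W,b(118,537),.093));print("collar",plane(W,b(168,512),.078));print("groove",plane(W,b(150,472),.078),plane(W,b(140,455),.078),plane(W,b(160,490),.078))
print("tcp px",proj(W,s["position"]))
S=cam("side");so=lambda x,y:(270+(x+.5)/5-.5,150+(y+.5)/5-.5);C=cam("scene");co=lambda x,y:(250+(x+.5)/5-.5,125+(y+.5)/5-.5)
print(tri((S,so(636,28)),(C,co(109,45)),(W,a(281,262))))
```

```text
pintop [ 0.4957 -0.282   0.113 ]
flange [ 0.4929 -0.2834  0.049 ]
[ 0.4978 -0.3161  0.057 ] [ 0.4909 -0.25    0.057 ] [ 0.4943 -0.283   0.057 ] 0.06650507210388068 -5.993468458470898
[ 0.5125 -0.2366  0.045 ]
[ 0.5224 -0.3257  0.045 ]
[ 0.4731 -0.3297  0.045 ]
[ 0.4637 -0.2414  0.045 ]
spin top [ 0.5244 -0.053   0.093 ]
collar [ 0.5269 -0.0527  0.078 ]
groove [ 0.5349 -0.0505  0.078 ] [ 0.5383 -0.0491  0.078 ] [ 0.5313 -0.0518  0.078 ]
tcp px [319.6302 266.9756]
(array([ 0.4925, -0.2819,  0.1128]), [np.float64(1.5), np.float64(1.8), np.float64(3.0)])
```

Call:
carry_out --pt "-0.08 0.009 0.25 0 0 0" --pt "-0.08 0.009 0.5 0 0 0" --pt "-0.08 0.009 0.65 0 0 0" --pt "-0.08 0.009 0.76 0 0 0" --pt "-0.08 0.009 0.833 0 0 0" --pt "-0.08 0.009 0.833 0 0 0" --pt "-0.08 0.009 0.833 0 0 0"

```text
time_s: 2.2
position: [0.493, -0.284, 0.0838]
tcp_rot: [[1.0, -0.001, -0.001], [-0.001, -1.0, 0.003], [-0.001, -0.003, -1.0]]
force: [-0.2, -0.4, 0.4]
opening: 1.001
```

Run:
```python
from h import *
rows((.493,-.283,.083),0)
ims=[cv2.resize(bot.capture("side")[130:210,350:450],(400,320),interpolation=cv2.INTER_CUBIC),cv2.resize(bot.capture("scene")[100:180,230:330],(400,320),interpolation=cv2.INTER_CUBIC)]
cv2.imwrite("pics/p2.png",np.hstack(ims))
```

```text
t 2.2 pos [ 0.493  -0.284   0.0838] row [-0.0001, -0.0048, 0.0039, -0.0018, 0.0005, -0.0003] F [-0.1702 -0.3608  0.368 ] op 1.001
```

View pics/p2.png

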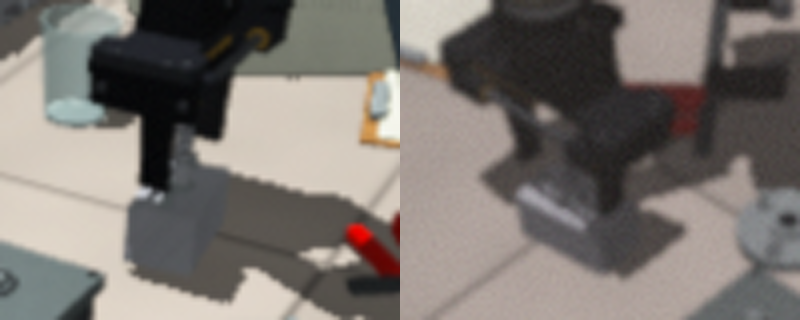

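The fingers straddle the pin cleanly in both views, side (185,150) and scene (560,180). I'll close now.

Call:
carry_out --pt "0 -0.004 0 0 0 0" --pt "0 -0.004 0 0 0 0" --pt "0 -0.004 0 0 0 0" --pt "0 -0.004 0 0 0 0" --pt "0 -0.004 0 0 0 0" --pt "0 -0.004 0 0 0 0" --pt "0 -0.004 0 0 0 0" --pt "0 -0.004 0 0 0 0" --jaw -1

```text
time_s: 3.3
position: [0.4933, -0.2829, 0.084]
tcp_rot: [[1.0, 0.0, -0.0], [0.0, -1.0, 0.002], [-0.0, -0.002, -1.0]]
force: [-0.0, -0.1, -0.6]
opening: 0.171
```

Call:
carry_out --pt "0 0 0 0 0 0" --pt "0 0 -0.03 0 0 0" --pt "0 0 -0.08 0 0 0" --pt "0 0 -0.15 0 0 0" --pt "0 0 -0.25 0 0 0" --pt "0 0 -0.4 0 0 0" --pt "0 0 -0.46 0 0 0" --pt "0 0 -0.46 0 0 0"

```text
time_s: 4.3
position: [0.4938, -0.2835, 0.1772]
tcp_rot: [[1.0, 0.0, 0.002], [0.0, -1.0, 0.001], [0.002, -0.001, -1.0]]
force: [0.5, -0.2, -0.6]
opening: 0.145
```

Run:
```python
from h import *
s=bot.read_state();cv2.imwrite("pics/side3.png",bot.capture("side"));cv2.imwrite("pics/scene3.png",bot.capture("scene"))
import pickle;pickle.dump(s,open("s3.pkl","wb"))
rows((.493,-.283,.176),0,s)
a=cv2.imread("pics/side3.png")[110:210,350:450];b=cv2.imread("pics/scene3.png")[80:180,230:330]
cv2.imwrite("pics/p3.png",cv2.resize(np.hstack([a,b]),None,fx=4,fy=4,interpolation=cv2.INTER_CUBIC))
```

```text
t 4.3 pos [ 0.4938 -0.2835  0.1772] row [-0.0039, -0.0024, 0.0062, -0.0004, -0.001, 0.0001] F [ 0.4722 -0.1931 -0.6   ] op 0.145
```

View pics/p3.png

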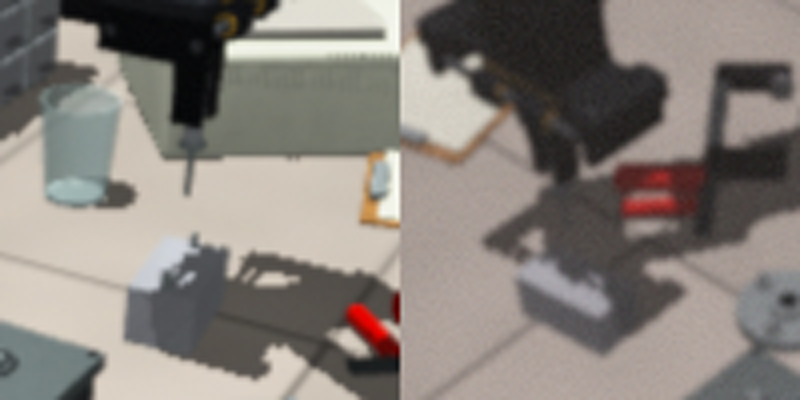

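The pin is lifted and hangs straight, with its tip at about (187,193) in the zoomed side view. Next I'll look at the console from above, which is on the way.

Call:
carry_out --pt "0 -0.1 -0.15 0 0 0" --pt "-0.03 -0.3 -0.36 0 0 0" --pt "-0.06 -0.55 -0.36 0 0 0" --pt "-0.1 -0.8 -0.36 0 0 0" --pt "-0.12 -1 -0.36 0 0 0"

```text
time_s: 5.03
position: [0.4674, -0.0808, 0.2471]
tcp_rot: [[1.0, 0.0, -0.004], [0.0, -1.0, 0.005], [-0.004, -0.005, -1.0]]
force: [0.6, -0.5, -0.7]
opening: 0.143
```

Call:
carry_out --pt "0 -0.25 0 0 0 0" --pt "0 -0.4 0 0 0 0" --pt "0 -0.45 0 0 0 0" --pt "0 -0.45 0 0 0 0" --pt "0 -0.45 0 0 0 0"

```text
time_s: 5.65
position: [0.4676, 0.0081, 0.2473]
tcp_rot: [[1.0, -0.001, -0.005], [-0.001, -1.0, 0.004], [-0.005, -0.004, -1.0]]
force: [0.4, 0.4, -0.7]
opening: 0.137
```

Run:
```python
from h import *
import pickle
s=bot.read_state();im=bot.capture("wrist");cv2.imwrite("pics/w4.png",im);pickle.dump(s,open("w4.pkl","wb"))
rows((.47,.0,.25),0,s)
```

```text
t 5.65 pos [0.4676 0.0081 0.2473] row [0.0121, 0.0405, -0.0139, -0.0028, 0.0029, -0.0005] F [ 0.3869  0.3828 -0.6795] op 0.137
```

View pics/w4.png

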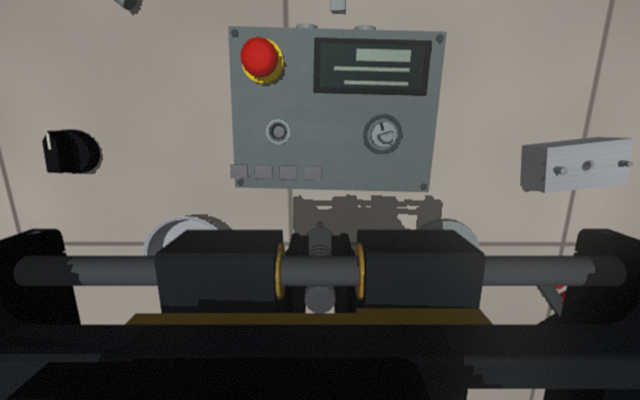

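Run:
```python
import cv2,numpy as np
im=cv2.imread("pics/w4.png")
z=lambda x,y,w,h,s:cv2.resize(im[y:y+h,x:x+w],None,fx=s,fy=s,interpolation=cv2.INTER_CUBIC)
t=np.hstack([z(255,110,45,45,8),z(357,110,50,45,8)]);b=np.hstack([z(35,115,75,50,5),z(290,215,60,50,5)])
w=max(t.shape[1],b.shape[1]);p=lambda a:np.pad(a,((0,0),(0,w-a.shape[1]),(0,0)))
o=np.vstack([p(t),p(b)[:240]]);print(t.shape,b.shape);cv2.imwrite("pics/w4z.png",o)
```

```text
(360, 760, 3) (250, 675, 3)
```

View pics/w4z.png

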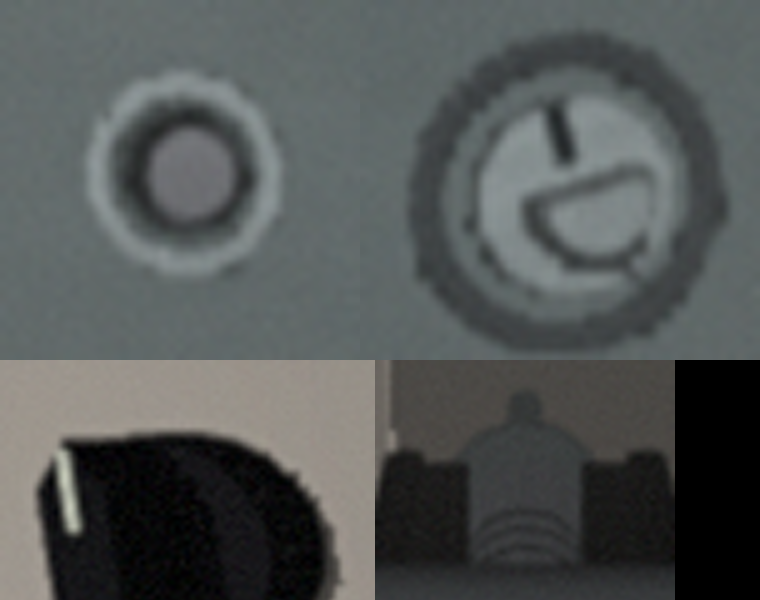

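Run:
```python
from h import *
import pickle
s=pickle.load(open("w4.pkl","rb"));W=cam("wrist",s)
a=lambda x,y:(255+(x+.5)/8-.5,110+(y+.5)/8-.5);b=lambda x,y:(357+(x-360+.5)/8-.5,110+(y+.5)/8-.5)
print("rim",plane(W,a(184,173),.071),"btn",plane(W,a(191,174),.064))
print("collar",plane(W,b(574,196),.078),"ring",plane(W,b(567,191),.07))
g=[plane(W,b(*c),.078) for c in [(552,105),(570,162)]];print(g)
d=g[0]-g[1];print("groove yaw",np.degrees(np.arctan2(d[1],d[0])))
f=[plane(W,b(*c),.093) for c in [(530,205),(645,170)]];d=f[0]-f[1];print("flat yaw",np.degrees(np.arctan2(d[1],d[0]))-90)
for n in [(234,32),(444,35),(430,188),(237,184)]: print(plane(W,n,.07))
R=s["tcp_rot"];print("tip px",proj(W,s["position"]+R[:,2]*.077),proj(W,s["position"]+R[:,2]*.079+R[:,0]*.002))
c=lambda x,y:(35+(x+.5)/5-.5,115+(y-360+.5)/5-.5)
print("line",plane(W,c(62,452),.042),plane(W,c(72,530),.042))
im=cv2.imread("pics/w4.png");cv2.imwrite("pics/w4k.png",cv2.resize(np.clip(im[120:180,35:110].astype(float)*2.2,0,255).astype(np.uint8),None,fx=8,fy=8,interpolation=cv2.INTER_CUBIC))
```

```text
rim [0.5299 0.05   0.071 ] btn [0.5296 0.0501 0.064 ]
collar [ 0.5272 -0.0528  0.078 ] ring [ 0.5276 -0.0535  0.07  ]
[array([ 0.5378, -0.0497,  0.078 ]), array([ 0.5312, -0.0522,  0.078 ])]
groove yaw 20.489340901124493
flat yaw 16.72769963799388
[0.6185 0.0872 0.07  ]
[ 0.6157 -0.1057  0.07  ]
[ 0.4727 -0.1052  0.07  ]
[0.477  0.0937 0.07  ]
tip px [319.4915 221.6928] [319.4894 218.2913]
line [0.5276 0.3027 0.042 ] [0.5111 0.304  0.042 ]
```

View pics/w4k.png

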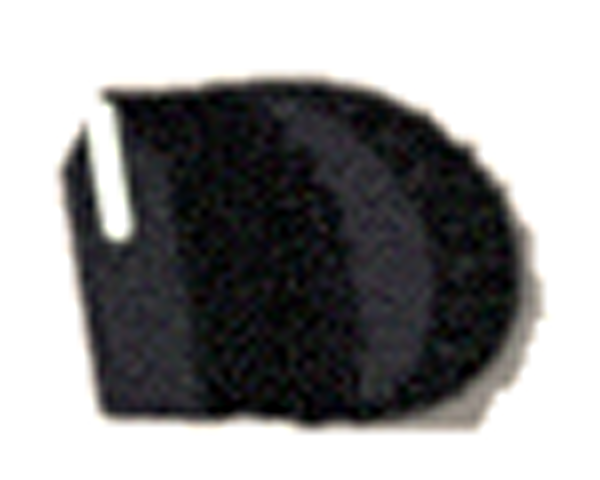

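The rim is at (0.530, 0.050) and the spindle at (0.527, -0.053), with its flat at a yaw of about 17–20°. The knob pointer is along +x. Now I'll move the tip above the button.

Call:
carry_out --pt "0.2 -0.15 0.05 0 0 0" --pt "0.312 -0.21 0.25 -0.003 0.003 0" --pt "0.312 -0.21 0.38 -0.003 0.003 0" --pt "0.312 -0.21 0.43 -0.003 0.003 0" --pt "0.312 -0.21 0.43 -0.003 0.003 0" --pt "0.312 -0.21 0.43 -0.003 0.003 0"

```text
time_s: 6.45
position: [0.5304, 0.0498, 0.1623]
tcp_rot: [[1.0, -0.002, 0.003], [-0.002, -1.0, -0.001], [0.003, 0.001, -1.0]]
force: [0.1, -1.2, -0.9]
opening: 0.138
```

Run:
```python
from h import *
rows((.530,.050,.137),0)
a=bot.capture("side")[160:260,270:370];b=bot.capture("scene")[130:230,290:390]
cv2.imwrite("pics/p5.png",cv2.resize(np.hstack([a,b]),None,fx=4,fy=4,interpolation=cv2.INTER_CUBIC))
```

```text
t 6.45 pos [0.5304 0.0498 0.1623] row [-0.0024, -0.0013, 0.1267, 0.0004, -0.0016, -0.0013] F [ 0.0708 -1.2207 -0.9402] op 0.138
```

View pics/p5.png

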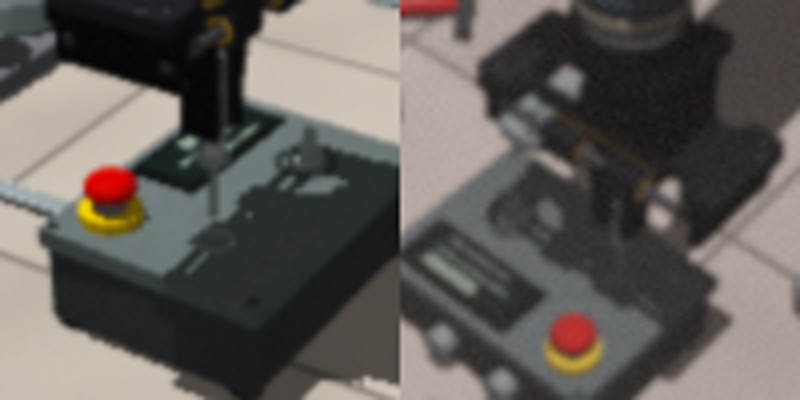

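The tip, at side-zoom (214,215), is directly above the hole at (215,237). I'll press.

Call:
carry_out --pt "-0.002 -0.001 0.03 0 0 0" --pt "-0.002 -0.001 0.07 0 0 0" --pt "-0.002 -0.001 0.1 0 0 0" --pt "-0.002 -0.001 0.115 0 0 0" --pt "-0.002 -0.001 0.127 0 0 0" --pt "-0.002 -0.001 0.127 0 0 0"

```text
time_s: 7.3
position: [0.5298, 0.0502, 0.1371]
tcp_rot: [[1.0, -0.002, 0.002], [-0.002, -1.0, -0.001], [0.002, 0.001, -1.0]]
force: [-1.6, 0.2, 3.1]
opening: 0.14
```

Call:
carry_out --pt "0 0 0.006 0 0 0" --pt "0 0 0.012 0 0 0" --pt "0 0 0.012 0 0 0"

```text
time_s: 7.68
position: [0.5299, 0.0502, 0.1356]
tcp_rot: [[1.0, -0.002, 0.002], [-0.002, -1.0, -0.001], [0.002, 0.001, -1.0]]
force: [-1.4, 0.6, 8.6]
opening: 0.142
```

Call:
carry_out --pt "0 0 0.01 0 0 0" --pt "0 0 0.01 0 0 0"

```text
time_s: 7.92
position: [0.53, 0.0502, 0.1353]
tcp_rot: [[1.0, -0.001, 0.003], [-0.001, -1.0, -0.001], [0.003, 0.001, -1.0]]
force: [-3.4, 0.3, 13.1]
opening: 0.144
```

Call:
carry_out --pt "0 0 -0.04 0 0 0" --pt "0 0 -0.15 0 0 0" --pt "0 0 -0.35 0 0 0" --pt "0 0.2 -0.5 0 0 0" --pt "-0.03 0.5 -0.5 0 0 0" --pt "-0.06 0.8 -0.5 0 0 0" --pt "-0.1 1 -0.5 0 0 0" --pt "-0.1 1 -0.5 0 0 0"

```text
time_s: 8.93
position: [0.5096, -0.1528, 0.2353]
tcp_rot: [[1.0, -0.006, 0.005], [-0.006, -1.0, -0.002], [0.005, 0.002, -1.0]]
force: [0.2, 0.6, -1.5]
opening: 0.141
```

Run:
```python
from h import *
rows((.493,-.283,.21),0)
```

```text
t 8.925 pos [ 0.5096 -0.1528  0.2353] row [-0.0794, 0.6515, 0.1276, 0.0013, -0.003, -0.0039] F [ 0.1534  0.5571 -1.481 ] op 0.141
```

Call:
carry_out --pt "-0.03 0.25 0.03 0 0 0" --pt "-0.06 0.5 0.08 0 -0.003 -0.004" --pt "-0.08 0.651 0.2 0.001 -0.003 -0.004" --pt "-0.08 0.651 0.4 0.001 -0.003 -0.004" --pt "-0.08 0.651 0.48 0.001 -0.003 -0.004" --pt "-0.08 0.651 0.48 0.001 -0.003 -0.004" --pt "-0.08 0.651 0.48 0.001 -0.003 -0.004"

```text
time_s: 9.8
position: [0.4943, -0.2828, 0.1407]
tcp_rot: [[1.0, 0.001, 0.002], [0.001, -1.0, -0.002], [0.002, 0.002, -1.0]]
force: [0.4, -0.5, -0.6]
opening: 0.138
```

Run:
```python
from h import *
rows((.4935,-.283,.085),0)
a=bot.capture("side")[130:210,350:450];b=bot.capture("scene")[100:180,230:330]
cv2.imwrite("pics/p6.png",cv2.resize(np.hstack([a,b]),None,fx=4,fy=4,interpolation=cv2.INTER_CUBIC))
```

```text
t 9.8 pos [ 0.4943 -0.2828  0.1407] row [-0.0045, 0.0003, 0.2786, 0.0012, -0.0012, 0.0009] F [ 0.3658 -0.5455 -0.5723] op 0.138
```

View pics/p6.png

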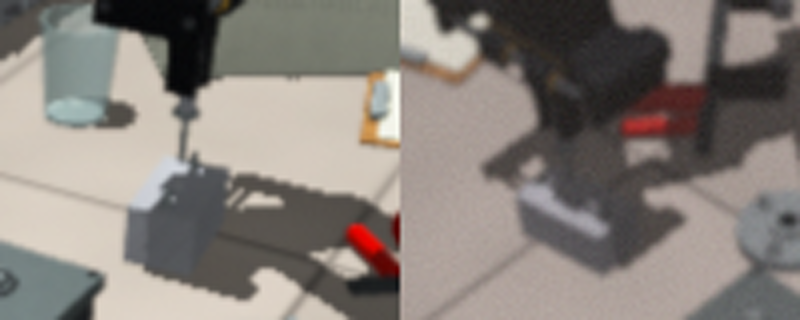

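The tip hangs over the block, at (183,160) in the zoomed side view. I'll descend while watching the force.

Call:
carry_out --pt "-0.004 0 0.05 0.001 -0.001 0" --pt "-0.004 0 0.1 0.001 -0.001 0" --pt "-0.004 0 0.13 0.001 -0.001 0" --pt "-0.004 0 0.13 0.001 -0.001 0"

```text
time_s: 10.4
position: [0.493, -0.2829, 0.1141]
tcp_rot: [[1.0, 0.001, -0.001], [0.001, -1.0, 0.0], [-0.001, -0.0, -1.0]]
force: [-0.3, -0.2, -0.2]
opening: 0.139
```

Call:
carry_out --pt "0 0 0.05 0 0 0" --pt "0 0 0.09 0 0 0" --pt "0 0 0.12 0 0 0" --pt "0 0 0.138 0 0 0" --pt "0 0 0.148 0 0 0" --pt "0 0 0.148 0 0 0" --pt "0 0 0.148 0 0 0"

```text
time_s: 11.28
position: [0.4931, -0.283, 0.0847]
tcp_rot: [[1.0, 0.001, -0.0], [0.001, -1.0, 0.0], [-0.0, -0.0, -1.0]]
force: [0.3, -0.2, -1.0]
opening: 0.141
```

Call:
carry_out --pt "0 0 0.005 0 0 0" --pt "0 0 0.01 0 0 0" --pt "0 0 0.01 0 0 0"

```text
time_s: 11.65
position: [0.4934, -0.2832, 0.084]
tcp_rot: [[1.0, 0.001, 0.0], [0.001, -1.0, -0.001], [0.0, 0.001, -1.0]]
force: [-0.9, 1.2, 7.5]
opening: 0.141
```

Contact came at exactly the grip height, so the pin is home. I'll release and rise.

Call:
carry_out --pt "0 0 -0.002 0 0 0" --pt "0 0 -0.002 0 0 0" --pt "0 0 -0.002 0 0 0" --pt "0 0 -0.002 0 0 0" --pt "0 0 -0.002 0 0 0" --pt "0 0 -0.002 0 0 0" --jaw 1

```text
time_s: 12.4
position: [0.4933, -0.2832, 0.0843]
tcp_rot: [[1.0, 0.001, 0.0], [0.001, -1.0, -0.0], [0.0, 0.0, -1.0]]
force: [-0.3, 0.1, 0.4]
opening: 0.736
```

Call:
carry_out --pt "0 0 -0.1 0 0 0" --pt "0 0 -0.3 0 0 0" --pt "0 0 -0.55 0 0 0" --pt "0 -0.1 -0.8 0 0 0" --pt "-0.03 -0.3 -0.9 0 0 0" --pt "-0.06 -0.6 -0.9 0 0 0" --pt "-0.12 -0.9 -0.9 0 0 0" --pt "-0.12 -1 -0.9 0 0 0"

```text
time_s: 13.4
position: [0.4669, -0.0796, 0.2641]
tcp_rot: [[1.0, 0.004, -0.002], [0.004, -1.0, 0.001], [-0.002, -0.001, -1.0]]
force: [0.6, 0.1, 0.4]
opening: 0.999
```

Run:
```python
from h import *
rows((.47,.20,.25),0)
a=bot.capture("side")[130:210,350:450];b=bot.capture("scene")[100:180,230:330]
cv2.imwrite("pics/p7.png",cv2.resize(np.hstack([a,b]),None,fx=4,fy=4,interpolation=cv2.INTER_CUBIC))
```

```text
t 13.4 pos [ 0.4669 -0.0796  0.2641] row [0.021, -1.398, 0.0719, -0.0006, 0.0011, 0.0025] F [0.6449 0.0755 0.3949] op 0.999
```

View pics/p7.png

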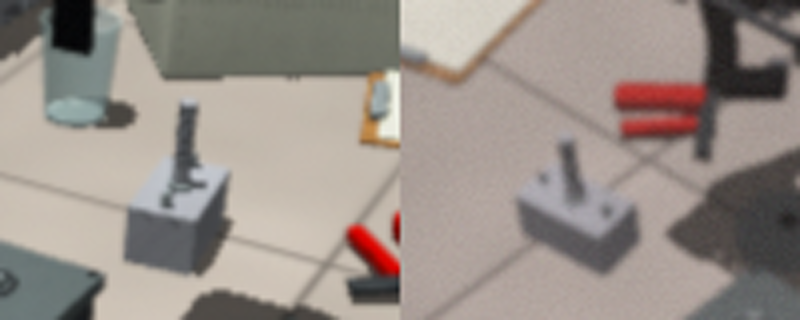

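The pin stands home in its block in both views. Now to the knob.

Call:
carry_out --pt "0 -0.3 0.02 0 0 0" --pt "0 -0.6 0.05 0 0 0" --pt "0 -0.9 0.07 0 0 0" --pt "0 -1 0.07 0 0 0"

```text
time_s: 14.0
position: [0.4675, 0.1209, 0.25]
tcp_rot: [[1.0, 0.007, -0.0], [0.007, -1.0, 0.0], [-0.0, -0.0, -1.0]]
force: [0.3, -0.8, 0.4]
opening: 1.002
```

Call:
carry_out --pt "0 -0.3 0 0 0 0" --pt "0 -0.6 0 0 0 0" --pt "0 -0.85 0 0 0 0" --pt "0 -0.92 0 0 0 0" --pt "0 -0.92 0 0 0 0" --pt "0 -0.92 0 0 0 0"

```text
time_s: 14.75
position: [0.4665, 0.3033, 0.2498]
tcp_rot: [[1.0, 0.005, -0.001], [0.005, -1.0, -0.001], [-0.001, 0.001, -1.0]]
force: [-0.1, 0.4, -0.4]
opening: 1.003
```

Run:
```python
from h import *
import pickle
s=bot.read_state();im=bot.capture("wrist");cv2.imwrite("pics/w8.png",im);pickle.dump(s,open("w8.pkl","wb"))
rows((.47,.3,.25),0,s)
z=np.clip(im[90:190,260:380].astype(float)*1.8,0,255).astype(np.uint8)
cv2.imwrite("pics/w8z.png",cv2.resize(z,None,fx=6,fy=6,interpolation=cv2.INTER_CUBIC))
```

```text
t 14.75 pos [0.4665 0.3033 0.2498] row [0.0173, 0.0166, -0.001, 0.0006, 0.0007, 0.0035] F [-0.1375  0.3683 -0.3517] op 1.003
```

View pics/w8z.png

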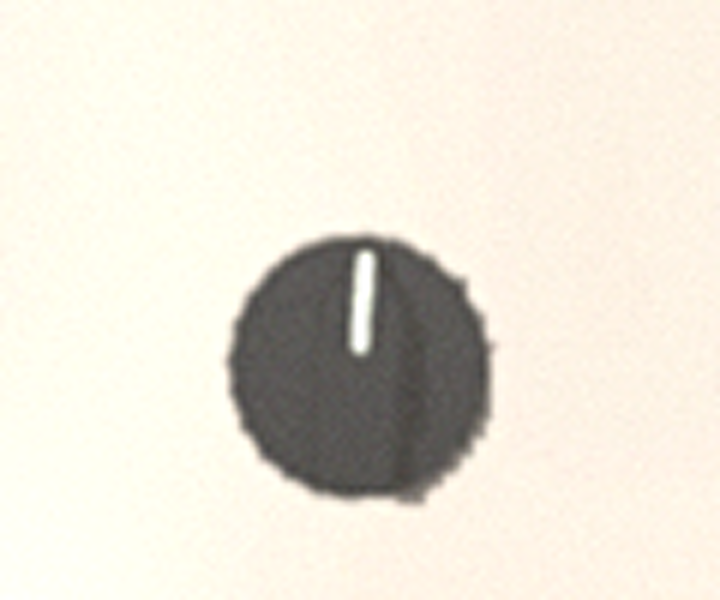

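Run:
```python
from h import *
import pickle
s=pickle.load(open("w8.pkl","rb"));W=cam("wrist",s)
a=lambda x,y:(260+(x+.5)/6-.5,90+(y+.5)/6-.5)
for z in (.009,.018): print("skirt",z,plane(W,a(359.5,366),z), plane(W,a(229,366),z)[1]-plane(W,a(490,366),z)[1])
t,i=plane(W,a(366,252),.042),plane(W,a(360,352),.042);d=t-i;print(t,i,np.degrees(np.arctan2(d[1],d[0])))
im=cv2.imread("pics/w8.png");g=im.max(2);m=(g>110)*255
m=im.copy();roi=m[125:155,310:330];gg=roi.min(2).astype(float);ys,xs=np.nonzero(gg>75);w=gg[ys,xs]
P=np.array([plane(W,(310+x,125+y),.042)[:2] for x,y in zip(xs,ys)]);
print(len(P),gg.max(),np.median(gg));v=cv2.fitLine(P.astype(np.float32),cv2.DIST_HUBER,0,.01,.01).ravel();print(v,np.degrees(np.arctan2(v[1],v[0])),P.min(0),P.max(0))
rg=cv2.resize(np.clip(im[120:180,290:350].astype(float)*5-80,0,255).astype(np.uint8),None,fx=9,fy=9,interpolation=cv2.INTER_CUBIC);cv2.imwrite("pics/w8y.png",rg)
```

```text
skirt 0.009 [0.5059 0.3031 0.009 ] 0.05226254636211425
skirt 0.018 [0.5066 0.3032 0.018 ] 0.05103908313337008
[0.5286 0.3021 0.042 ] [0.5108 0.3031 0.042 ] -3.163265425186924
168 167.0 48.0
[0.9995 0.0322 0.5283 0.3031] 1.8471272 [0.5111 0.293 ] [0.5355 0.3136]
```

View pics/w8y.png

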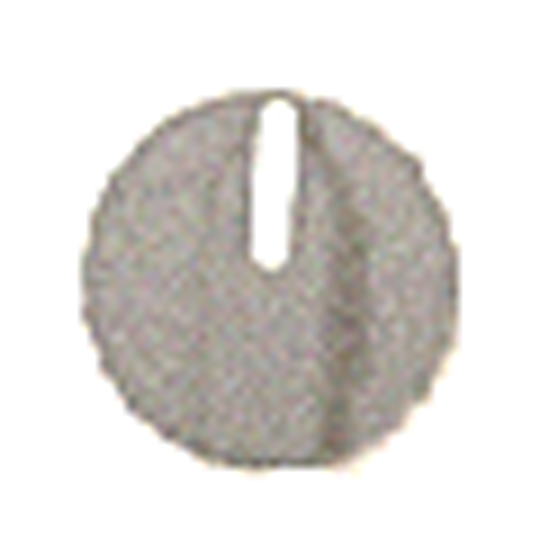

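The white line gives a bar yaw of about -3.2°, and the skirt centre is at (0.506, 0.303). I'll descend to grip it.

Run:
```python
from h import *
rows((.506,.3033,.07),-3.2)
```

```text
t 14.8 pos [0.4665 0.3032 0.2499] row [0.1981, 0.0001, 0.8994, 0.0004, 0.0006, 0.0387] F [-0.1598 -0.0103 -0.0073] op 1.002
```

Call:
carry_out --pt "0.1 0 0.2 0 0 0.02" --pt "0.198 0 0.45 0 0 0.039" --pt "0.198 0 0.7 0 0 0.039" --pt "0.198 0 0.85 0 0 0.039" --pt "0.198 0 0.9 0 0 0.039" --pt "0.198 0 0.9 0 0 0.039"

```text
time_s: 15.55
position: [0.5064, 0.3025, 0.07]
tcp_rot: [[0.998, -0.057, -0.001], [-0.057, -0.998, -0.001], [-0.001, 0.001, -1.0]]
force: [0.0, -0.3, -0.1]
opening: 1.0
```

Run:
```python
from h import *
rows((.506,.3033,.0405),-3.2)
a=bot.capture("side")[260:360,200:325];b=bot.capture("scene")[210:310,365:490]
cv2.imwrite("pics/p9.png",cv2.resize(np.hstack([a,b]),None,fx=3.2,fy=3.2,interpolation=cv2.INTER_CUBIC))
```

```text
t 15.55 pos [0.5064 0.3025 0.07  ] row [-0.0018, -0.0038, 0.1475, 0.0006, 0.0007, -0.001] F [ 0.0367 -0.3093 -0.0971] op 1.0
```

View pics/p9.png

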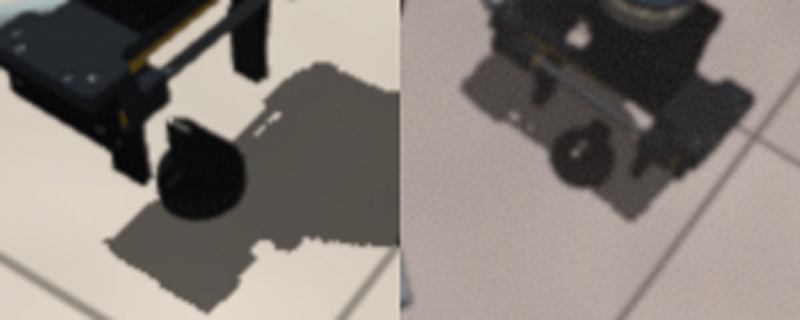

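The knob sits between the open fingers in both views, side (200,170) and scene (583,155). I'll descend and close.

Call:
carry_out --pt "-0.002 -0.004 0.08 0 0 0" --pt "-0.002 -0.004 0.13 0 0 0" --pt "-0.002 -0.004 0.147 0 0 0" --pt "-0.002 -0.004 0.147 0 0 0" --pt "-0.002 -0.004 0.147 0 0 0"

```text
time_s: 16.27
position: [0.507, 0.3043, 0.0421]
tcp_rot: [[0.998, -0.057, 0.002], [-0.057, -0.998, 0.0], [0.002, -0.001, -1.0]]
force: [0.3, 0.8, 0.0]
opening: 1.003
```

Call:
carry_out --pt "0 0 0 0 0 0" --pt "0 0 0 0 0 0" --pt "0 0 0 0 0 0" --pt "0 0 0 0 0 0" --pt "0 0 0 0 0 0" --pt "0 0 0 0 0 0" --pt "0 0 0 0 0 0" --pt "0 0 0 0 0 0" --pt "0 0 0 0 0 0" --pt "0 0 0 0 0 0" --jaw -1

```text
time_s: 17.52
position: [0.507, 0.3043, 0.042]
tcp_rot: [[0.998, -0.057, 0.002], [-0.057, -0.998, 0.0], [0.002, -0.0, -1.0]]
force: [0.2, 0.3, -0.7]
opening: 0.183
```

Call:
carry_out --pt "0 0 -0.05 0 0 0" --pt "0 0 -0.2 0 0 0" --pt "0 0 -0.45 0 0 0" --pt "0 0.2 -0.7 0 0 0" --pt "-0.03 0.5 -0.95 0 0 0" --pt "-0.06 0.8 -1 0 0 0" --pt "-0.1 1 -1 0 0 0"

```text
time_s: 18.4
position: [0.476, 0.104, 0.2443]
tcp_rot: [[0.998, -0.056, 0.007], [-0.056, -0.998, 0.0], [0.007, -0.0, -1.0]]
force: [1.0, -0.5, -0.4]
opening: 0.178
```

Run:
```python
from h import *
rows((.487,-.053,.25),0)
```

```text
t 18.4 pos [0.476  0.104  0.2443] row [0.0994, 0.7806, -0.028, -0.0002, -0.0047, -0.0358] F [ 1.0163 -0.5273 -0.4332] op 0.178
```

Call:
carry_out --pt "0.03 0.25 -0.01 0 0 -0.01" --pt "0.06 0.5 -0.03 0 -0.004 -0.02" --pt "0.1 0.78 -0.03 0 -0.004 -0.036" --pt "0.1 0.78 -0.03 0 -0.004 -0.036" --pt "0.1 0.78 -0.03 0 -0.004 -0.036"

```text
time_s: 19.02
position: [0.4866, -0.0526, 0.2506]
tcp_rot: [[1.0, -0.001, 0.001], [-0.001, -1.0, 0.001], [0.001, -0.001, -1.0]]
force: [0.1, 0.5, -0.1]
opening: 0.187
```

Run:
```python
from h import *
import pickle
s=bot.read_state();im=bot.capture("wrist");cv2.imwrite("pics/w10.png",im);pickle.dump(s,open("w10.pkl","wb"))
rows((.487,-.053,.25),0,s)
z=lambda x,y,w,h,f:cv2.resize(im[y:y+h,x:x+w],None,fx=f,fy=f,interpolation=cv2.INTER_CUBIC)
cv2.imwrite("pics/w10z.png",np.hstack([z(295,110,50,50,10),z(280,210,80,110,4.545)[:500,:290]]))
```

```text
t 19.025 pos [ 0.4866 -0.0526  0.2506] row [0.0022, 0.002, 0.003, -0.0006, -0.0004, -0.0005] F [ 0.0681  0.5461 -0.1247] op 0.187
```

View pics/w10.png

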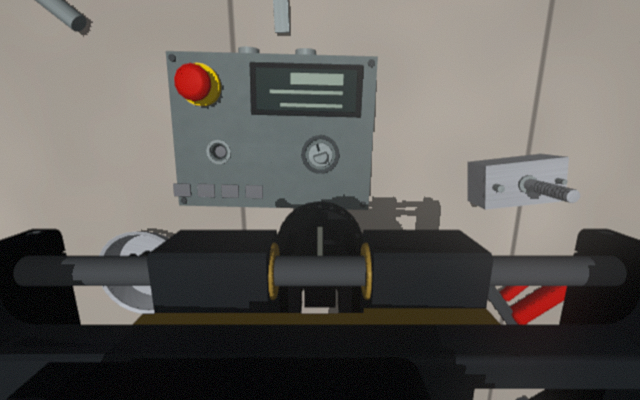

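View pics/w10z.png

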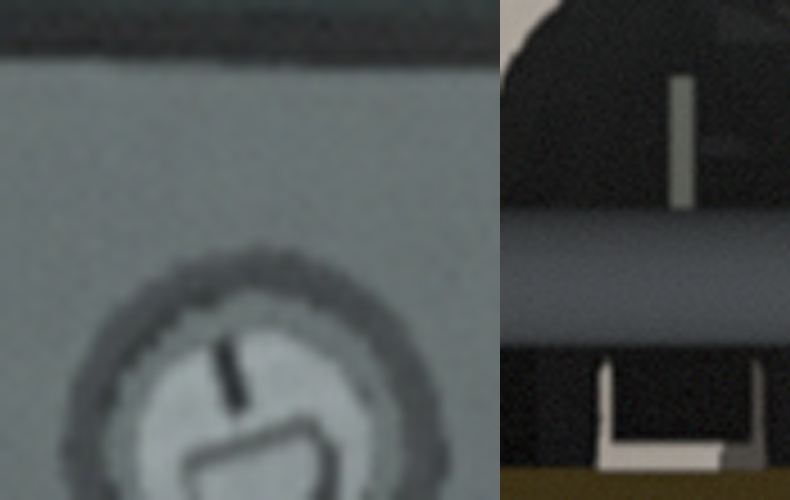

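Run:
```python
from h import *
import pickle
s=pickle.load(open("w10.pkl","rb"));W=cam("wrist",s);im=cv2.imread("pics/w10.png")
cv2.imwrite("pics/w10s.png",cv2.resize(im[130:180,295:345],None,fx=12,fy=12,interpolation=cv2.INTER_CUBIC))
# held knob: line tip and skirt outline
a=lambda x,y:(280+(x+.5)/4.545-.5,210+(y+.5)/4.545-.5)
R=s["tcp_rot"]
def loc(uv,dz):
    o,d=ray(W,uv);o=R.T@(o-s["position"]);d=R.T@d;return o+d*(dz-o[2])/d[2]
print("line tip (tool)",loc(a(182,76),0)*1000, "line lower",loc(a(182,208),0)*1000)
g=im.max(2)[195:232,270:370];cv2.imwrite("pics/w10h.png",cv2.resize(np.clip(im[190:235,265:375].astype(float)*2.5,0,255).astype(np.uint8),None,fx=7,fy=7,interpolation=cv2.INTER_CUBIC))
s8=pickle.load(open("w8.pkl","rb"))
```

```text
line tip (tool) [20.9827  0.0084  0.    ] line lower [ 6.1342  0.012  -0.    ]
```

View pics/w10s.png

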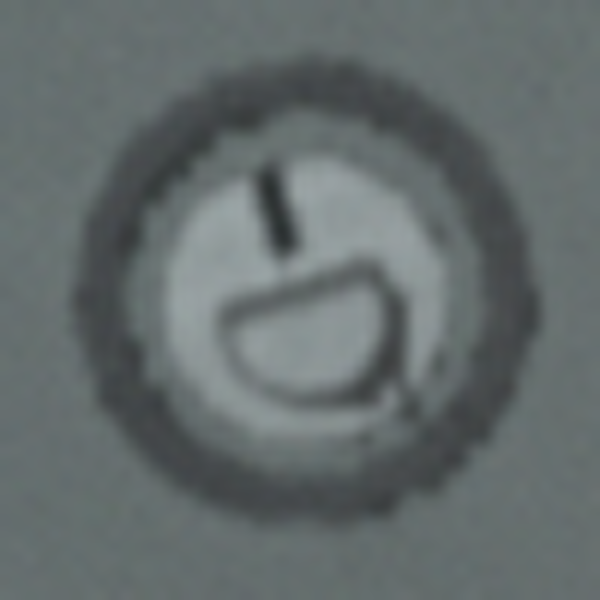

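View pics/w10h.png

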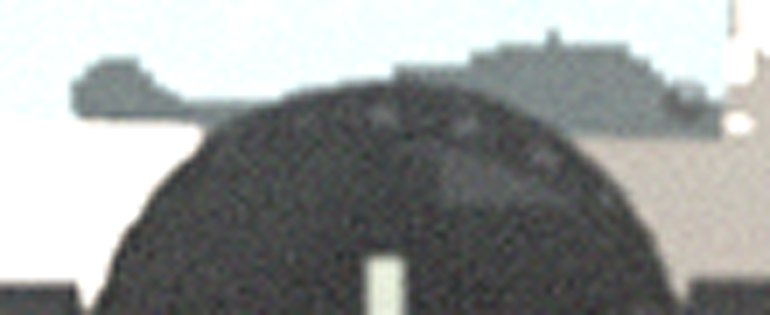

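Run:
```python
from h import *
import pickle
from scipy.optimize import least_squares
s=pickle.load(open("w10.pkl","rb"));W=cam("wrist",s);R=s["tcp_rot"]
def loc(uv,dz):
    o,d=ray(W,uv);o=R.T@(o-s["position"]);d=R.T@d;return (o+d*(dz-o[2])/d[2])[:2]*1000
h=lambda x,y:(265+(x+.5)/7-.5,190+(y+.5)/7-.5)
P=[(375,80),(300,90),(205,130),(130,225),(98,300),(460,90),(545,130),(620,195),(672,285)]
for z in (.024,.033,.042):
    Q=np.array([loc(h(*p),z) for p in P]);r=least_squares(lambda c:np.hypot(*(Q-c[:2]).T)-c[2],[0,0,26]);r2=least_squares(lambda c:np.hypot(*(Q-c[:2]).T)-26,[0,0]);print(z,r.x,r2.x,r2.fun.round(1))
f=lambda x,y:(295+(x+.5)/12-.5,130+(y+.5)/12-.5)
print("collar",plane(W,f(305,295),.078));print("dia",plane(W,f(165,295),.078)-plane(W,f(445,295),.078))
g=plane(W,f(262,165),.078)-plane(W,f(288,250),.078);print(np.degrees(np.arctan2(g[1],g[0])))
A,B=plane(W,f(218,315),.093),plane(W,f(375,262),.093);g=A-B;print(A,B,np.degrees(np.arctan2(g[1],g[0]))-90,np.linalg.norm(g))
# groove by darkness-weighted line; collar by threshold
im=cv2.imread("pics/w10.png");g=cv2.cvtColor(im,cv2.COLOR_BGR2GRAY)[130:180,295:345]
m=(g>125).astype(np.uint8);n,l,st,ce=cv2.connectedComponentsWithStats(m);i=1+np.argmax(st[1:,4]);c,_=cv2.findContours((l==i).astype(np.uint8),0,1);c=max(c,key=cv2.contourArea)
hull=cv2.convexHull(c);e=cv2.fitEllipse(hull);print(st[i],e,plane(W,(295+e[0][0],130+e[0][1]),.078))
```

```text
0.024 [ 4.1947 -0.063  23.6173] [1.2131 0.0629] [ 0.6  0.6  0.6 -0.9 -1.5  0.4 -0.2 -0.7 -1.2]
0.033 [ 0.8376 -0.0554 24.8845] [-0.5567  0.0043] [ 0.3  0.4  0.6 -0.6 -0.8  0.2 -0.3 -0.5 -0.4]
0.042 [-2.5194 -0.0478 26.1518] [-2.3302 -0.056 ] [-0.   0.1  0.5 -0.3 -0.  -0.1 -0.4 -0.1  0.5]
collar [ 0.5277 -0.053   0.078 ]
dia [0.     0.0231 0.    ]
17.14476651240594
[ 0.5273 -0.0462  0.093 ] [ 0.5314 -0.0585  0.093 ] 18.42786471510989 0.01301985691233413
[ 14  13  23  23 306] ((24.808883666992188, 24.364912033081055), (22.68807029724121, 23.496726989746094), 53.389381408691406) [ 0.5274 -0.0529  0.078 ]
```

The groove and flat give a spindle yaw of about 17.8°, with its axis at (0.5275, -0.053). The held knob is square in the jaws and its axis is about 1.4 mm behind the TCP. I'll move above the spindle.

Run:
```python
from h import *
rows((.5288,-.0526,.148),17.8)
```

```text
t 19.075 pos [ 0.4865 -0.0519  0.2505] row [0.2114, 0.0039, 0.5126, -0.0005, -0.0003, -0.1973] F [0.7938 0.2614 0.3076] op 0.179
```

Call:
carry_out --pt "0.1 0.002 0.1 0 0 -0.07" --pt "0.211 0.004 0.25 0 0 -0.14" --pt "0.211 0.004 0.4 0 0 -0.197" --pt "0.211 0.004 0.49 0 0 -0.197" --pt "0.211 0.004 0.512 0 0 -0.197" --pt "0.211 0.004 0.512 0 0 -0.197" --pt "0.211 0.004 0.512 0 0 -0.197"

```text
time_s: 19.95
position: [0.5294, -0.0524, 0.1491]
tcp_rot: [[0.952, 0.306, 0.002], [0.306, -0.952, 0.0], [0.002, 0.0, -1.0]]
force: [0.4, 0.2, -0.2]
opening: 0.181
```

Run:
```python
from h import *
rows((.5288,-.0526,.137),17.8)
a=bot.capture("side")[150:240,290:400];b=bot.capture("scene")[120:210,265:375]
cv2.imwrite("pics/p11.png",cv2.resize(np.hstack([a,b]),None,fx=3.6,fy=3.6,interpolation=cv2.INTER_CUBIC))
```

```text
t 19.95 pos [ 0.5294 -0.0524  0.1491] row [-0.0032, 0.0002, 0.0605, 0.0003, -0.0015, 0.0001] F [ 0.3568  0.2014 -0.1868] op 0.181
```

View pics/p11.png

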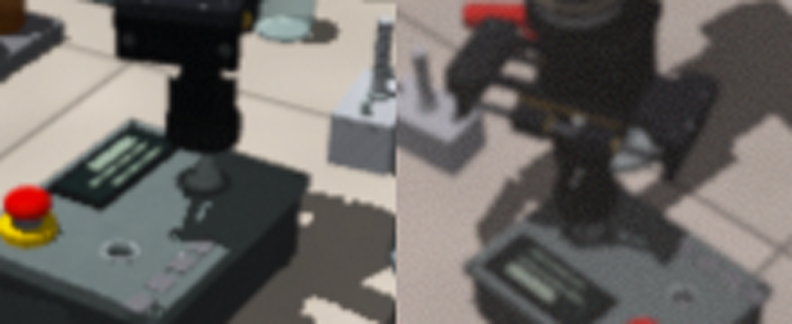

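Run:
```python
from h import *
s=bot.read_state()
ims=[bot.capture("side") for _ in range(4)];im=np.mean(ims,0)
cv2.imwrite("pics/s11.png",im.astype(np.uint8))
z=np.clip(im[165:215,325:370]*1.8,0,255).astype(np.uint8);cv2.imwrite("pics/s11z.png",cv2.resize(z,None,fx=12,fy=12,interpolation=cv2.INTER_CUBIC))
S=cam("side")
for p in [(.5275,-.053,.093),(.5275,-.053,.078),(.5275,-.053,.107),(.5289,-.0526,.107)]: print(p,proj(S,p),(proj(S,p)-[325,165]+.5)*12-.5)
```

```text
(0.5275, -0.053, 0.093) [345.5311 192.5078] [251.8727 335.594 ]
(0.5275, -0.053, 0.078) [345.3549 197.7825] [249.7587 398.8906]
(0.5275, -0.053, 0.107) [345.6981 187.507 ] [253.877 275.584]
(0.5289, -0.0526, 0.107) [345.1145 187.4275] [246.8746 274.6301]
```

View pics/s11z.png

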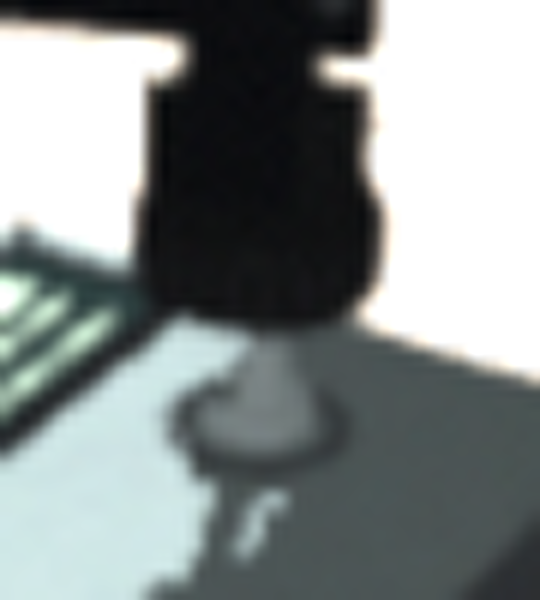

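In the side zoom the skirt centre is at column 260 and the shaft and collar are around 262–268, so the knob needs to move about 1 mm in -x. I'll apply that and descend.

Call:
carry_out --pt "-0.006 0 0.02 0 -0.001 0" --pt "-0.006 0 0.05 0 -0.001 0" --pt "-0.006 0 0.07 0 -0.001 0" --pt "-0.006 0 0.085 0 -0.001 0" --pt "-0.006 0 0.085 0 -0.001 0"

```text
time_s: 20.88
position: [0.5279, -0.0531, 0.1312]
tcp_rot: [[0.952, 0.305, -0.0], [0.305, -0.952, 0.0], [-0.0, -0.0, -1.0]]
force: [0.5, -0.0, -1.3]
opening: 0.183
```

Call:
carry_out --pt "0 0 0.01 0 0 0" --pt "0 0 0.02 0 0 0" --pt "0 0 0.03 0 0 0" --pt "0 0 0.04 0 0 0" --pt "0 0 0.04 0 0 0"

```text
time_s: 21.5
position: [0.5279, -0.0531, 0.123]
tcp_rot: [[0.952, 0.305, -0.0], [0.305, -0.952, 0.0], [-0.0, -0.001, -1.0]]
force: [0.9, 0.6, -1.1]
opening: 0.176
```

Past the lead-in with no side force. I'll continue to the collar.

Call:
carry_out --pt "0 0 0.01 0 0 0" --pt "0 0 0.02 0 0 0" --pt "0 0 0.025 0 0 0" --pt "0 0 0.025 0 0 0"

```text
time_s: 22.0
position: [0.5279, -0.0531, 0.1182]
tcp_rot: [[0.952, 0.305, -0.0], [0.305, -0.952, 0.0], [-0.0, -0.0, -1.0]]
force: [-0.3, 0.6, 3.9]
opening: 0.183
```

Call:
carry_out --pt "0 0 0.01 0 0 0" --pt "0 0 0.02 0 0 0" --pt "0 0 0.025 0 0 0" --pt "0 0 0.025 0 0 0"

```text
time_s: 22.5
position: [0.528, -0.0531, 0.1148]
tcp_rot: [[0.952, 0.305, 0.0], [0.305, -0.952, 0.0], [0.0, 0.0, -1.0]]
force: [-2.8, 1.5, 14.9]
opening: 0.184
```

Run:
```python
from h import *
a=bot.capture("side")[150:240,290:400];b=bot.capture("scene")[120:210,265:375]
for _ in range(6): im=bot.capture("side")
s=bot.read_state();rows(s["position"],17.8,s)
cv2.imwrite("pics/p12.png",cv2.resize(np.hstack([a,b]),None,fx=3.6,fy=3.6,interpolation=cv2.INTER_CUBIC))
z=np.clip(im[165:215,325:370]*1.8,0,255).astype(np.uint8);cv2.imwrite("pics/s12z.png",cv2.resize(z,None,fx=10,fy=10,interpolation=cv2.INTER_CUBIC))
cv2.imwrite("pics/scene12.png",bot.capture("scene"));cv2.imwrite("pics/w12.png",bot.capture("wrist"))
```

```text
t 22.9 pos [ 0.528  -0.0531  0.1148] row [0.0, 0.0, 0.0, 0.0001, -0.0003, -0.0004] F [-3.7353  0.7644 14.6875] op 0.183
```

View pics/s12z.png

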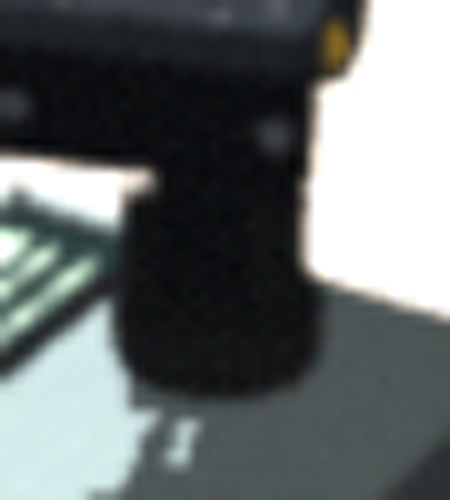

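View pics/scene12.png

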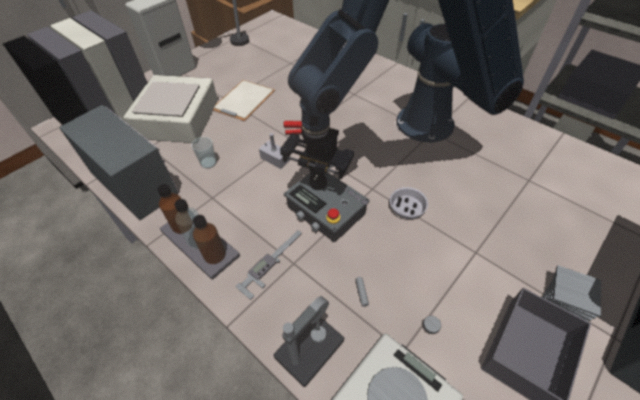

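View pics/w12.png

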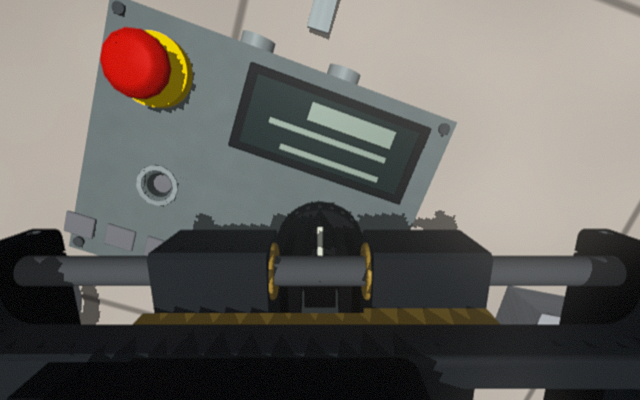

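Run:
```python
from h import *
S=cam("side")
th=np.linspace(0,2*np.pi,180)
for z in (.073,.076,.078,.107):
    P=[proj(S,(.5275+.026*np.cos(t),-.053+.026*np.sin(t),z)) for t in th];print(z,np.max([p[1] for p in P]))
im0=cv2.imread("pics/s11.png");im=bot.capture("side");cv2.imwrite("pics/s13.png",im)
for i in (im0,im):
    g=i.max(2).astype(int)
    for c in (344,345,346,347): print(c,g[188:212,c])
for _ in range(3): bot.capture("side")
s=bot.read_state();print(s["position"],s["force"],s["moment"])
```

```text
0.073 205.01596504992818
0.076 203.95796642254555
0.078 203.25069817815992
0.107 192.817977391089
344 [ 13  14  14  21  66 108 110  84  68  56  62  70  72  67  52  37  39  45
  47  49  52  59  70  60]
345 [11 11 12 17 50 91 84 71 70 70 71 70 72 70 56 39 38 45 52 69 79 87 94 71]
346 [ 12  12  12  15  32  63  74  74  74  73  73  70  72  71  58  39  36  47
  72  93 101  99  76  54]
347 [12 13 13 15 32 59 71 72 73 72 72 69 71 71 57 39 36 51 95 82 60 56 52 48]
344 [10  9 10  9  9  9  9 10  9 10 12 14 12 11 13 14 22 41 53 87 77 61 58 52]
345 [ 8 10  9  8  9 11 10 10 11 11 12 13 13 13 11 12 21 39 49 54 51 49 50 50]
346 [ 9 10  9 11  8  7 10 10 10 12 14 13 12 12 13 13 20 41 49 48 49 51 49 50]
347 [10 10  9  9 10  7  9 10 11 11 12 13 15 13 13 15 21 41 49 49 49 50 49 50]
[ 0.528  -0.0531  0.1148] [-2.4418  0.8466 13.0965] [ 0.1859  0.5742 -0.0311]
```

The skirt's lower edge in the side view moved from row 192 to row 204.5. That puts the underside at z ≈ 0.073, which is the pressed-to-stop height, and the push is steady at about 14 N. I'm handing in.

Run:
```python
from h import *
print(bot.hand_in())
```

```text
the job is handed in; nothing more can be done
None
```

The job is handed in at about 23 s of the 58 s limit, with the gripper still holding the knob pressed in.

- **Reset button:** I pressed it with the pin tip until it stopped moving; the push reached about 13 N, and 4 N presses it fully.
- **Pin:** It is back in its block. It touched down at the same height it was gripped at, and the pictures after release show it standing upright.
- **Knob:** I turned it to the spindle's flat, a yaw of about 17.8°, and it slid on without noticeable side force. The tool stopped at z = 0.1148 m with a steady push of 13–15 N, and 7 N reaches the stop. The side picture puts the knob's underside at about 0.073 m, which is where it should be when fully pressed.

**Disagreements:**
- Estimates of the knob's offset along the bar in the grip differed by 1–2 mm. I used a middle value and corrected it from the side view.
- Readings of the flat's angle ranged from 16.7° to 20.5°.
- I had no direct reading of either press joint, so full press is inferred from force, height and pictures.

In the last scene picture the other things on the bench look unmoved, though I only compared them by eye.

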